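# Clamp a battery cell in the cell tester

### The job

Pick up the loose 120 mm cell with the 28 mm thick case and set it down in the empty bay of the open cell tester, lying along the bay on its long narrow side as it lies now; do not drop it. Then press the tester's sprung lever down until its catch holds it, and leave it latched with the cell clamped.

Things in the scene. Friction and masses are not known exactly. Their poses are not given: they have to be found in the camera images.
- cell: Cell to load: aluminium case lying on its long narrow side on the bench, 120 mm long (x, with a 4 mm brass stud in each end), 28 mm thick (y), 50 mm tall (z), 0.2 to 0.5 kg, both ends alike. Origin: centre of its underside. Similar bystanders: a short cell (70 mm), a thick one (50 mm), one already shut in the other tester.
- bay (a point): Centre of the empty bay's floor in the open tester (fixed dark plate 308 x 90 mm), 12 mm above the bench; x along the bay, away from the lever's pad. Lever up, the bay is 135 mm long from above (x = -67 to +68), 40 mm wide between four corner guides 12 mm tall; the 70 mm between guides is open for fingers. End block at x = +68, 50 mm tall; hinge and cheeks at x = -67 to -93, 80 mm tall.
- lever (a joint): Lever of the open tester, rad: 0 = up (sprung), grows as it is pressed. Closing, its foot pushes the cell's end up to 18 mm along the bay onto the sprung contact. A catch snaps over the lever just before the end stop (0.64) and then holds it near 0.57; it takes about 10 N on the pad. Let go earlier, it springs back up.
- lever_pad (a point): Middle of the top of the black pad (36 x 40 mm) at the lever's free end, on the bay's axis; moves with the lever. Lever up: bay x = -178 mm, 113 mm above the bay floor, sloping 20 degrees up to its free end. Held by the catch: x = -186 mm, 52 mm above the floor; at the end stop 44 mm. A catch post, 76 mm above the floor, stands 30 to 45 mm from it towards the bay.
There are look-alikes about, which are no part of the job. What is shaped like the cell but pink or purple is not meant.

How it is judged:
By the outcome, as a careful person would: the job done as asked, in the order asked, and still so for the second after the job is handed in, with the robot touching nothing.
It also fails if it takes over 64 s, if anything falls off the work surface, if the arm or the gripper's body presses on something with over 40 N, if the wrist force passes 120 N, or if a joint passes its speed limit or range.

### The arm

A 6-joint arm with a two-finger parallel gripper is mounted at the origin on the work surface. World frame = base frame: x ahead of the robot, y to its left, z up, the work surface at z = 0. Lengths are in m, angles in rad, forces in N, time in s.
With the tool pointing down it reaches from about 0.275 to 0.825 m from the base axis. Payload 4.9 kg.
Tool frame: the origin (TCP) lies at the very end of the fingers, on their centre line; the grasp point (between the pads) lies robot.grip_depth behind it (robot.grip_depth is the distance from the TCP to the grasp point, in m); y points along the fingers, x is the direction in which the jaws open and shut, and the axes are right-handed (so a half turn about y gives the same grasp; the last joint's range is limited). The gripper opens to 85 mm and grips with 20 to 120 N. Pads are 22 mm wide; open, the fingers measure 114 mm over their backs; the gripper's body (76 mm by 85 mm) begins 54 mm behind the grasp point. The pads swing forward as they close: fully open they stand 13 mm farther back than shut.
Start: joints at [-0.134, 0.326, -0.193, 1.052, 0, 1.437], TCP at [0.55, 0, 0.231] pointing down, gripper open.
Joint ranges: [-2.65, 2.65], [-0.97, 1.79], [-1.3, 1.35], [-1.93, 2.1], [-1.47, 1.37], [-3.14, 3.14]. Speed limits (rad/s): [2.57, 2.57, 3.14, 3.14, 3.14, 3.14].

### API

Orientations are given as a rotation vector (axis times angle).
In Python, from cell import robot, cams gives the robot as it stands.
- The arm moves only by the shell command python3 -m jog 'ROWS'. ROWS is JSON, a list of rows, each an object of numbers: "jaw": the closure, from -1 (fully open) to 1 (shut); "tx", "ty", "tz": the shift along the tool's x, y, z as a fraction of full scale; "rx", "ry", "rz": the turn, a rotation vector about the tool's x, y, z as a fraction of full scale. In form: [{"jaw": .., "tx": .., "ty": .., "tz": .., "rx": .., "ry": .., "rz": ..}, ...]. A call has exactly 8 rows; each row shifts and turns the pose as measured when the row begins, along the tool's axes as they then stand; what a row does not reach is not made up. Full scale, the value 1, is 0.3 m for a shift and 2 pi rad for a turn. A row lasts 1/8 s, in which the tool goes at most 62.5 mm and 10.7 degrees, less where a joint would pass 70% of its speed; a pose out of reach is approached as far as the arm can. A call with a number of a shift or a turn outside -1 to 1 is refused whole. A call with a gripper value outside its range is refused whole. The fingers move at their own pace and stop on an object; the grip force is fixed at half the most. Time passes only in rows, so rows that do not move let the fingers close, or fill a call up. It gives the time, the measured TCP pose, the force and the opening at its end, in the units of the state.
- robot.sense(): the state, without advancing time (a new reading comes with each control period).
- cams.snapshot(name): name is "scene" or "side" or "wrist"; returns the picture (420x560x3 uint8, red, green, blue); there is no depth.
- cams.calibration(name): a dict with "camera_matrix" (3x3 intrinsics, pixels), "xyz" and "rotation" of the camera in the world. Camera axes: x right, y up, looking along -z (the intrinsics and any distortion apply to the point x, -y, -z); pixel columns grow to the right and rows downward; lengths in m; the calibration is good to about 2 mm. A picture is of the moment at which its call begins: read the wrist's pose just before it. calibration takes no time and is no camera call; for the wrist camera it gives the pose at the moment of the call.
- robot.close_job(): hands the job in, once; it reports no verdict.
The state is a dict: "t": time; "qpos": joint angles; "dq": joint speeds; "tau": joint torques, N m; "position": TCP position; "tcp_rot": TCP orientation; "ft_force": force on the tool from outside, world axes, zero at the start; "moment": the same for the moment, N m; "opening": opening from 0.0 (shut) to 1.0 (fully open).
Only numpy, scipy, OpenCV 4.12 (cv2) and the standard library are available. Lean on these libraries where they do the work, as an engineer would, in place of code of your own. Each camera call takes 0.05 s, during which the arm holds its last target.

## Working session

There is one attempt and no reset: what is moved stays moved. The work goes in short steps, Python scripts to look and compute and a shell command to move; the robot and the scene stay as the last step left them, time stands still between calls to the robot, and variables do not carry over. Pictures are saved under pics/ and viewed, and the job is handed in when it is done.

```bash
ls; mkdir -p pics; python3 - <<'E'
from cell import robot,cams
import cv2
s=robot.sense();print(s, robot.grip_depth)
for n in("scene","side","wrist"):
    c=cams.calibration(n);print(n,c)
    cv2.imwrite(f"pics/{n}0.png",cams.snapshot(n)[:,:,::-1])
E
```

```text
pics
{'t': 0.0, 'qpos': array([-1.34239017e-01,  3.26964962e-01, -1.93593666e-01,  1.05200139e+00,
       -4.96368729e-05,  1.43659507e+00]), 'dq': array([ 0.00242979,  0.00172292, -0.00059398,  0.00020166, -0.00064183,
       -0.00077241]), 'tau': array([-1.24197268e-03, -4.43398941e+01,  2.62443137e+01,  1.56443648e-02,
       -1.97191571e-04, -6.55614656e-06]), 'position': array([5.49408845e-01, 5.46222249e-05, 2.30486649e-01]), 'tcp_rot': array([-1.57060906e+00,  1.40754833e-03,  1.34830230e-03]), 'ft_force': array([-0.14090708,  0.18767511, -0.20752097]), 'moment': array([-0.012235  ,  0.0308406 ,  0.00289495]), 'opening': 0.9978192220165266} 0.0187
scene {'camera_matrix': array([[396.84915545,   0.        , 271.54066228],
       [  0.        , 396.84915545, 206.19504532],
       [  0.        ,   0.        ,   1.        ]]), 'xyz': array([ 0.68900351, -0.30673525,  0.76591762]), 'rotation': array([0.52192793, 0.19795798, 0.68546756])}
side {'camera_matrix': array([[503.21814154,   0.        , 277.68392736],
       [  0.        , 503.21814154, 209.09881171],
       [  0.        ,   0.        ,   1.        ]]), 'xyz': array([ 0.25850372, -0.81307032,  0.94802632]), 'rotation': array([ 0.76015169, -0.08679362, -0.25803707])}
wrist {'camera_matrix': array([[302.02169755,   0.        , 280.53121112],
       [  0.        , 302.02169755, 208.07644059],
       [  0.        ,   0.        ,   1.        ]]), 'xyz': array([0.54931091, 0.08518624, 0.37346539]), 'rotation': array([-0.33299743,  0.00166153,  0.00047982])}
```

View pics/scene0.png

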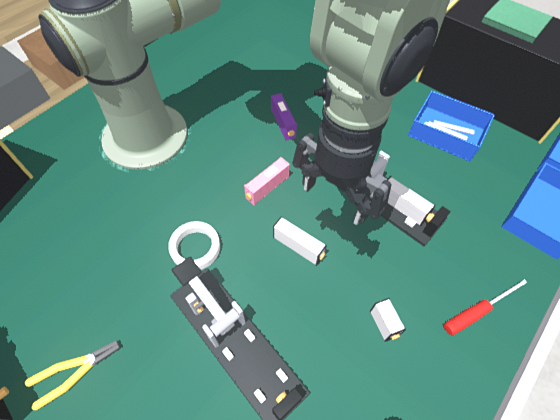

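View pics/side0.png

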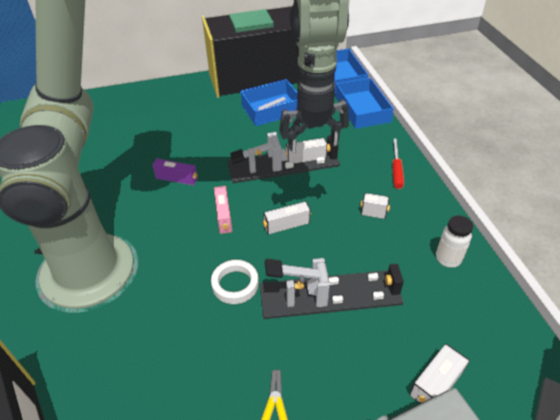

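View pics/wrist0.png

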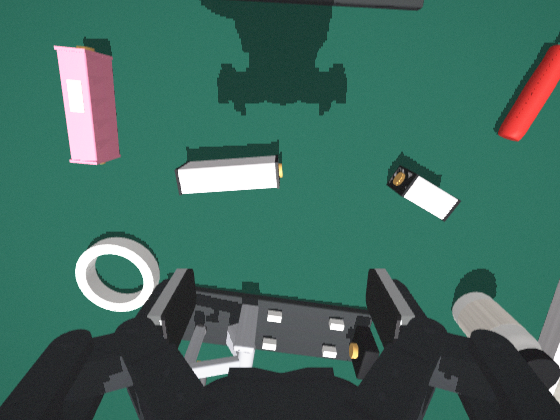

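```bash
cat > h.py <<'E'
import numpy as np,cv2
from scipy.spatial.transform import Rotation as R
def ray(c,uv):
    K=np.array(c["camera_matrix"]);p=np.linalg.inv(K)@np.array([uv[0],uv[1],1.])
    d=R.from_rotvec(c["rotation"]).as_matrix()@np.array([p[0],-p[1],-p[2]])
    return np.array(c["xyz"]),d
def atz(c,uv,z):
    o,d=ray(c,uv);return o+d*(z-o[2])/d[2]
def proj(c,X):
    q=(np.atleast_2d(X)-c["xyz"])@R.from_rotvec(c["rotation"]).as_matrix()
    K=np.array(c["camera_matrix"]);q=q*[1,-1,-1];p=q@K.T;return p[:,:2]/p[:,2:]
E
python3 - <<'E'
import cv2
w=cv2.imread("pics/wrist0.png");s=cv2.imread("pics/scene0.png");d=cv2.imread("pics/side0.png")
cv2.imwrite("pics/c1.png",cv2.resize(w[140:210,165:295],None,fx=6,fy=6,interpolation=cv2.INTER_CUBIC))
cv2.imwrite("pics/c2.png",cv2.resize(s[250:420,160:320],None,fx=3.5,fy=3.5,interpolation=cv2.INTER_CUBIC))
cv2.imwrite("pics/c3.png",cv2.resize(d[190:320,255:410],None,fx=4.5,fy=4.5,interpolation=cv2.INTER_CUBIC))
E
```

```text
(no output)
```

View pics/c1.png

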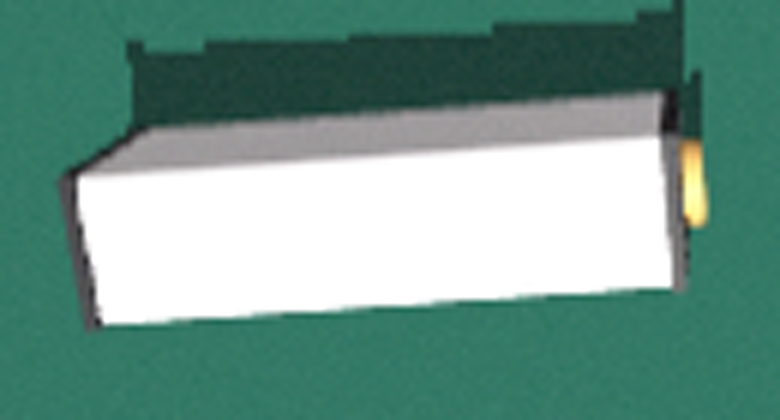

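View pics/c2.png

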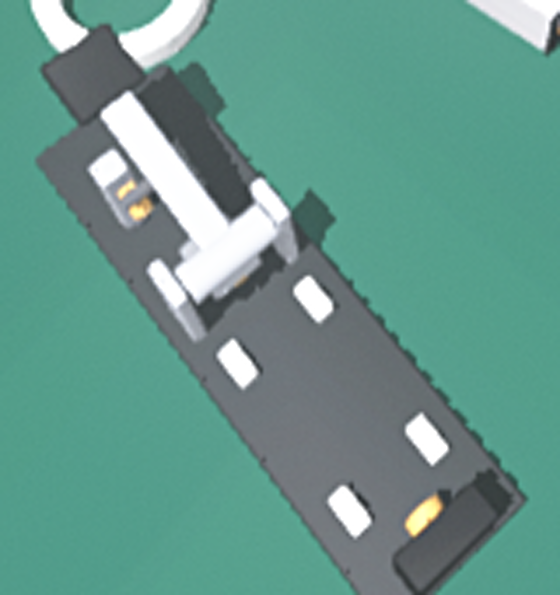

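View pics/c3.png

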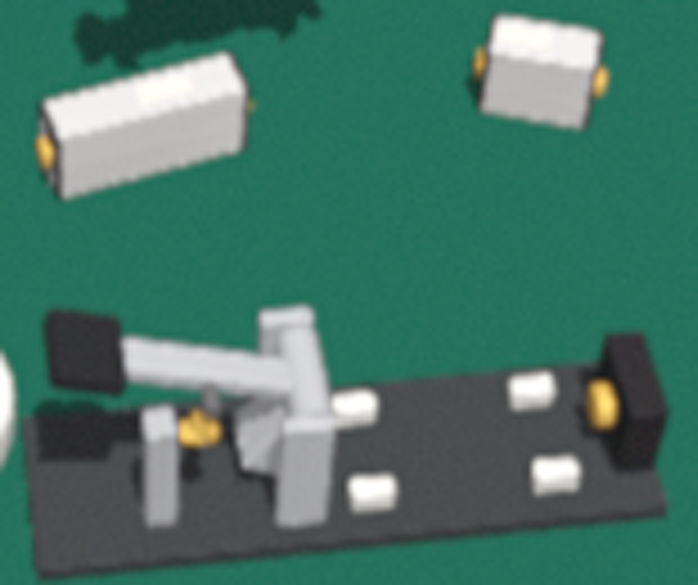

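```bash
cat > m.py <<'E'
from h import *
from cell import cams
W=cams.calibration("wrist");S=cams.calibration("scene");D=cams.calibration("side")
def show(name,c,pts,off,f,z):
    P=np.array([atz(c,(p[0]/f-.5+.5/f+off[0],p[1]/f-.5+.5/f+off[1]),z) for p in pts]);print(name,(P[:,:2]*1000).round(1).tolist());return P
E
python3 - <<'E'
from m import *
P=show("cell top wrist",W,[(62,175),(672,134),(683,290),(93,328)],(165,140),6,.05)
print(np.linalg.norm(np.diff(P[[0,1,2,3,0]],axis=0),axis=1),P.mean(0))
P=show("cell top side",D,[(42,103),(231,54),(246,93),(60,140)],(255,190),4.5,.05)
print(np.linalg.norm(np.diff(P[[0,1,2,3,0]],axis=0),axis=1),P.mean(0))
G=show("guides scene",S,[(313,300),(427,440),(351,511),(238,363)],(160,250),3.5,.022);print(G.mean(0))
G=show("guides side",D,[(355,403),(531,388),(555,470),(373,490)],(255,190),4.5,.022);print(G.mean(0))
G=show("guides wrist",W,[(274.5,315.5),(337,324),(330,351),(270,343)],(0,0),1,.022);print(G.mean(0))
G=show("plate side",D,[(25,420),(42,578),(665,512)],(255,190),4.5,.012)
G=show("plate scene",S,[(38,160),(525,497)],(160,250),3.5,.012)
E
```

```text
cell top wrist [[434.3, 18.3], [544.6, 25.8], [546.6, -3.1], [436.7, -10.5]]
[0.11062842 0.0290154  0.11005452 0.02893306] [0.49055397 0.0076447  0.05      ]
cell top side [[434.9, 16.9], [545.1, 24.2], [544.0, -6.6], [437.5, -12.2]]
[0.11043126 0.03083222 0.10662032 0.02928002] [0.49038544 0.00560378 0.05      ]
guides scene [[540.4, -202.0], [629.3, -215.9], [621.6, -264.5], [532.2, -250.3]]
[ 0.58087567 -0.233167    0.022     ]
guides side [[540.3, -199.6], [627.9, -214.9], [620.2, -263.5], [531.4, -250.3]]
[ 0.57995326 -0.23204987  0.022     ]
guides wrist [[540.4, -196.1], [629.1, -210.5], [621.7, -259.0], [533.6, -244.4]]
[ 0.58119997 -0.22752729  0.022     ]
plate side [[380.8, -157.7], [366.9, -248.2], [665.5, -294.3]]
plate scene [[369.6, -243.4], [682.1, -203.5]]
```

Candidates for the cell:
- White cell at scene (300,240): top measures about 110 × 29 mm plus the end studs, so this is the 120 × 28 cell.
- White short cell at scene (388,320): 70 mm long, so not it.
- White thick cell at side (440,375): 50 mm thick, so not it.
- White cell at scene (408,205): already in the shut tester.
- Pink cell (267,180) and purple cell (283,115): excluded by colour.

The enlarged crop c1 confirms the first one. The open tester is at scene (240,345), with four guides, the end block at lower right and the pad at (188,270).

Next I turn the tool.

```bash
python3 -m jog '[{"jaw":-1,"ry":0.0296},{"jaw":-1,"ry":0.0296},{"jaw":-1,"ry":0.0296},{"jaw":-1,"ry":0.0296},{"jaw":-1,"ry":0.0296},{"jaw":-1,"ry":0.0296},{"jaw":-1,"ry":0.0296},{"jaw":-1,"ry":0.0296}]'
cat > st.py <<'E'
from h import *
from cell import robot
def st(tx=None,ty=None,tz=None,yaw=None):
    s=robot.sense();M=R.from_rotvec(s["tcp_rot"]).as_matrix()
    y=np.degrees(np.arctan2(M[1,0],M[0,0]))
    print("t",round(s["t"],2),"pos",s["position"].round(4),"yawx",y.round(2),"ydir",M[:,1].round(4),"q6",s["qpos"][5].round(2),"F",s["ft_force"].round(1),"open",round(s["opening"],3))
    if tx is not None:
        d=M.T@(np.array([tx,ty,tz])-s["position"]);print("shift tool mm",(d*1000).round(1),"frac",(d/.3).round(4))
    if yaw is not None:
        Rg=np.array([[np.cos(yaw),np.sin(yaw),0],[0,0,0],[0,0,0]])
        x=np.array([np.cos(yaw),np.sin(yaw),0]);yy=np.array([0,0,-1.]);T=np.c_[x,yy,np.cross(x,yy)]
        rv=R.from_matrix(M.T@T).as_rotvec();print("turn deg",np.degrees(rv).round(2),"frac",(rv/2/np.pi).round(4))
E
python3 -c "
from st import *
st(.4905,.0066,.13,np.radians(-86.15))"
```

```text
t 0.15 pos [5.496e-01 1.000e-04 2.307e-01] yawx 0.0 ydir [-1.3e-03  2.0e-04 -1.0e+00] q6 1.44 F [ 0.2  0.5 -0.8] open 1.003
shift tool mm [-58.9 100.8   6.5] frac [-0.1964  0.3359  0.0217]
turn deg [ 5.000e-02  8.615e+01 -7.000e-02] frac [ 1.000e-04  2.393e-01 -2.000e-04]validation failed for argument at $[0]...
```

```bash
python3 -m jog '[{"jaw":-1,"tx":0,"ty":0,"tz":0,"rx":0,"ry":0.0296,"rz":0},{"jaw":-1,"tx":0,"ty":0,"tz":0,"rx":0,"ry":0.0296,"rz":0},{"jaw":-1,"tx":0,"ty":0,"tz":0,"rx":0,"ry":0.0296,"rz":0},{"jaw":-1,"tx":0,"ty":0,"tz":0,"rx":0,"ry":0.0296,"rz":0},{"jaw":-1,"tx":0,"ty":0,"tz":0,"rx":0,"ry":0.0296,"rz":0},{"jaw":-1,"tx":0,"ty":0,"tz":0,"rx":0,"ry":0.0296,"rz":0},{"jaw":-1,"tx":0,"ty":0,"tz":0,"rx":0,"ry":0.0296,"rz":0},{"jaw":-1,"tx":0,"ty":0,"tz":0,"rx":0,"ry":0.0296,"rz":0}]'
python3 -c "
from st import *
st(.4905,.0066,.13,np.radians(-86.15))"
```

```text
t: 1.15
position: [0.5474, 0.0004, 0.2278]
tcp_rot: [-1.244, 1.166, -1.156]
ft_force: [0.7, 0.1, 0.8]
opening: 1.001
t 1.15 pos [5.474e-01 4.000e-04 2.278e-01] yawx -86.21 ydir [-0.0075  0.001  -1.    ] q6 2.94 F [0.7 0.1 0.8] open 1.001
shift tool mm [ -9.8  98.2 -55.6] frac [-0.0328  0.3274 -0.1853]
turn deg [ 0.43 -0.06 -0.08] frac [ 0.0012 -0.0002 -0.0002]
```

```bash
python3 -m jog '[{"jaw":-1,"tx":-0.016,"ty":0.1,"tz":-0.093,"rx":0.0012,"ry":0,"rz":0},{"jaw":-1,"tx":-0.016,"ty":0.1,"tz":-0.093,"rx":0,"ry":0,"rz":0},{"jaw":-1,"tx":0,"ty":0.1,"tz":0,"rx":0,"ry":0,"rz":0},{"jaw":-1,"tx":0,"ty":0,"tz":0,"rx":0,"ry":0,"rz":0},{"jaw":-1,"tx":0,"ty":0,"tz":0,"rx":0,"ry":0,"rz":0},{"jaw":-1,"tx":0,"ty":0,"tz":0,"rx":0,"ry":0,"rz":0},{"jaw":-1,"tx":0,"ty":0,"tz":0,"rx":0,"ry":0,"rz":0},{"jaw":-1,"tx":0,"ty":0,"tz":0,"rx":0,"ry":0,"rz":0}]'
python3 -c "
from st import *
st(.4905,.0066,.012,np.radians(-86.15))
from cell import cams
c=cams.calibration('wrist');print(c)
cv2.imwrite('pics/w1.png',cams.snapshot('wrist')[:,:,::-1])"
```

```text
t: 2.15
position: [0.4922, 0.0062, 0.1388]
tcp_rot: [-1.235, 1.158, -1.163]
ft_force: [-0.2, 0.8, -0.5]
opening: 1.002
t 2.15 pos [0.4922 0.0062 0.1388] yawx -86.29 ydir [ 5.4e-03  8.0e-04 -1.0e+00] q6 2.94 F [-0.2  0.8 -0.5] open 1.002
shift tool mm [ -0.5 126.7  -2.3] frac [-0.0016  0.4225 -0.0078]
turn deg [-0.31 -0.14 -0.03] frac [-0.0009 -0.0004 -0.0001]
{'camera_matrix': array([[302.02169755,   0.        , 280.53121112],
       [  0.        , 302.02169755, 208.07644059],
       [  0.        ,   0.        ,   1.        ]]), 'xyz': array([0.57561598, 0.01188371, 0.28209965]), 'rotation': array([-0.26291154,  0.24905297, -1.49076844])}
```

View pics/w1.png

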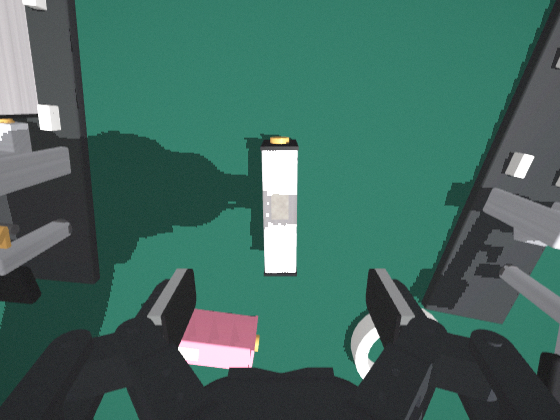

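The cell stands at pixel columns 262–298, centred between the fingers (centre about 280) and aligned with them. Descending.

```bash
python3 -c "
from m import *
P=show('top',W,[(261.5,141),(298.5,141),(297.5,275),(264.5,275)],(0,0),1,.05);print(P.mean(0))"
python3 -m jog '[{"jaw":-1,"tx":0,"ty":0.1,"tz":-0.008,"rx":-0.0009,"ry":-0.0004,"rz":0},{"jaw":-1,"tx":0,"ty":0.1,"tz":0,"rx":0,"ry":0,"rz":0},{"jaw":-1,"tx":0,"ty":0.1,"tz":0,"rx":0,"ry":0,"rz":0},{"jaw":-1,"tx":0,"ty":0,"tz":0,"rx":0,"ry":0,"rz":0},{"jaw":-1,"tx":0,"ty":0,"tz":0,"rx":0,"ry":0,"rz":0},{"jaw":-1,"tx":0,"ty":0,"tz":0,"rx":0,"ry":0,"rz":0},{"jaw":-1,"tx":0,"ty":0,"tz":0,"rx":0,"ry":0,"rz":0},{"jaw":-1,"tx":0,"ty":0,"tz":0,"rx":0,"ry":0,"rz":0}]'
python3 -c "
from st import *
st(.4905,.0066,.012,np.radians(-86.15))"
```

```text
top [[549.0, 25.0], [550.8, -2.9], [435.5, -11.8], [433.6, 17.2]]
[0.49221107 0.00686329 0.05      ]
t: 3.2
position: [0.4949, 0.0054, 0.0519]
tcp_rot: [-1.234, 1.152, -1.165]
ft_force: [0.7, 0.5, 0.4]
opening: 1.0
t 3.2 pos [0.4949 0.0054 0.0519] yawx -86.13 ydir [ 0.0097 -0.001  -1.    ] q6 2.94 F [0.7 0.5 0.4] open 1.0
shift tool mm [-1.6 39.8 -4.7] frac [-0.0052  0.1327 -0.0157]
turn deg [-0.55  0.02  0.09] frac [-0.0015  0.0001  0.0003]
```

```bash

python3 -m jog '[{"jaw":-1,"tx":-0.004,"ty":0.07,"tz":-0.011,"rx":-0.0015,"ry":0,"rz":0},{"jaw":-1,"tx":0,"ty":0.055,"tz":0,"rx":0,"ry":0,"rz":0},{"jaw":-1,"tx":0,"ty":0,"tz":0,"rx":0,"ry":0,"rz":0},{"jaw":0,"tx":0,"ty":0,"tz":0,"rx":0,"ry":0,"rz":0},{"jaw":1,"tx":0,"ty":0,"tz":0,"rx":0,"ry":0,"rz":0},{"jaw":1,"tx":0,"ty":0,"tz":0,"rx":0,"ry":0,"rz":0},{"jaw":1,"tx":0,"ty":0,"tz":0,"rx":0,"ry":0,"rz":0},{"jaw":1,"tx":0,"ty":0,"tz":0,"rx":0,"ry":0,"rz":0}]'
python3 -c "
from st import *
st(.4915,.0066,.012,np.radians(-86.15))"
```

```text
t: 4.2
position: [0.4947, 0.0061, 0.017]
tcp_rot: [-1.238, 1.153, -1.164]
ft_force: [-0.0, -1.1, -2.5]
opening: 0.321
t 4.2 pos [0.4947 0.0061 0.017 ] yawx -86.13 ydir [ 0.0064 -0.0022 -1.    ] q6 2.94 F [-0.  -1.1 -2.5] open 0.321
shift tool mm [-0.7  5.  -3.1] frac [-0.0024  0.0168 -0.0105]
turn deg [-0.36  0.02  0.15] frac [-0.001   0.0001  0.0004]
```

```bash

python3 -m jog '[{"jaw":1,"tx":0,"ty":-0.03,"tz":0,"rx":0,"ry":0,"rz":0},{"jaw":1,"tx":0,"ty":-0.08,"tz":0,"rx":0,"ry":0,"rz":0},{"jaw":1,"tx":0,"ty":-0.1,"tz":0,"rx":0,"ry":0,"rz":0},{"jaw":1,"tx":0,"ty":-0.1,"tz":0,"rx":0,"ry":0,"rz":0},{"jaw":1,"tx":0,"ty":-0.06,"tz":0,"rx":0,"ry":0,"rz":0},{"jaw":1,"tx":0,"ty":0,"tz":0,"rx":0,"ry":0,"rz":0},{"jaw":1,"tx":0,"ty":0,"tz":0,"rx":0,"ry":0,"rz":0},{"jaw":1,"tx":0,"ty":0,"tz":0,"rx":0,"ry":0,"rz":0}]'
python3 -c "
from st import *
from cell import cams
a=np.radians(-9.15);x=np.array([np.cos(a),np.sin(a)])
g=np.array([.5805,-.232])+x*.0035
st(g[0],g[1],.13,np.radians(-99.15))
cv2.imwrite('pics/w2.png',cams.snapshot('wrist')[:,:,::-1])"
```

```text
t: 5.2
position: [0.4891, 0.0066, 0.1297]
tcp_rot: [-1.244, 1.161, -1.159]
ft_force: [0.3, 0.5, -4.7]
opening: 0.321
t 5.2 pos [0.4891 0.0066 0.1297] yawx -86.14 ydir [-0.0032 -0.0019 -1.    ] q6 2.94 F [ 0.3  0.5 -4.7] open 0.321
shift tool mm [ 2.45e+02 -2.00e-01  7.85e+01] frac [ 8.168e-01 -6.000e-04  2.618e-01]
turn deg [ 0.18 13.01  0.12] frac [0.0005 0.0362 0.0003]
```

View pics/w2.png

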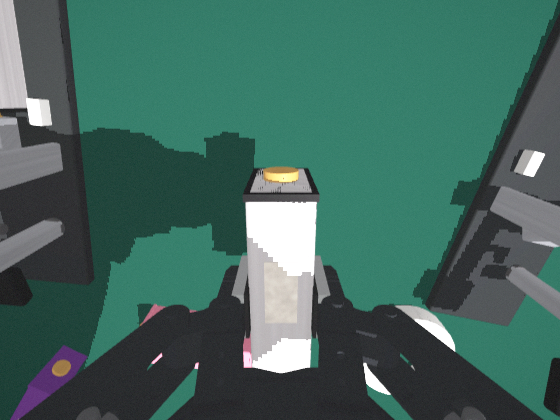

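```bash
python3 -c "
from m import *
from st import *
s=robot.sense();M=R.from_rotvec(s['tcp_rot']).as_matrix();p=s['position']
for d in (.0528,.0568):
  for h,n in ((-.033,'top'),(.017,'bot')):
    for sx in (-.014,.014):
      print(d,n,sx,proj(W,p+M@np.array([sx,h,d])).round(1))
"
python3 -c "
import cv2
w=cv2.imread('pics/w2.png');cv2.imwrite('pics/c4.png',cv2.resize(w[160:210,235:330],None,fx=8,fy=8,interpolation=cv2.INTER_CUBIC))"
```

```text
0.0528 top -0.014 [[244.8 191.6]]
0.0528 top 0.014 [[318.9 191.6]]
0.0528 bot -0.014 [[255.4 165.7]]
0.0528 bot 0.014 [[307.8 165.7]]
0.0568 top -0.014 [[244.4 181.3]]
0.0568 top 0.014 [[319.4 181.3]]
0.0568 bot -0.014 [[255.2 158.2]]
0.0568 bot 0.014 [[308.  158.2]]
```

View pics/c4.png

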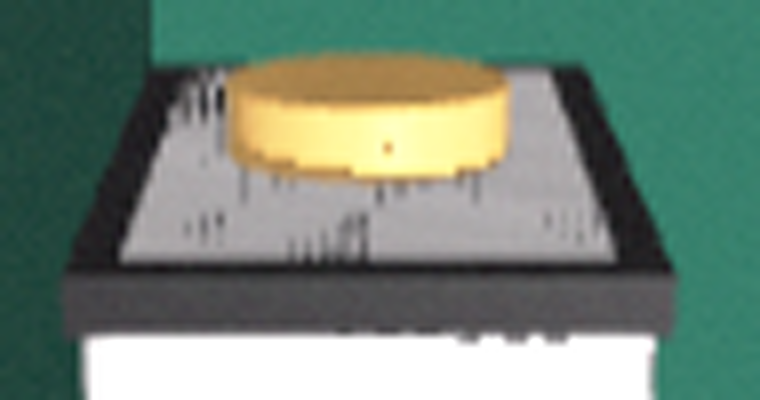

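```bash

python3 -m jog '[{"jaw":1,"tx":0,"ty":0,"tz":0,"rx":0.0005,"ry":0.018,"rz":0},{"jaw":1,"tx":0,"ty":0,"tz":0,"rx":0,"ry":0.018,"rz":0},{"jaw":1,"tx":0.06,"ty":0,"tz":0.035,"rx":0,"ry":0,"rz":0},{"jaw":1,"tx":0.12,"ty":0,"tz":0.075,"rx":0,"ry":0,"rz":0},{"jaw":1,"tx":0.14,"ty":0,"tz":0.08,"rx":0,"ry":0,"rz":0},{"jaw":1,"tx":0.14,"ty":0,"tz":0.08,"rx":0,"ry":0,"rz":0},{"jaw":1,"tx":0.12,"ty":0,"tz":0.075,"rx":0,"ry":0,"rz":0},{"jaw":1,"tx":0.06,"ty":0,"tz":0.035,"rx":0,"ry":0,"rz":0}]'
python3 -c "
from m import *
from st import *
a=np.radians(-9.15);x=np.array([np.cos(a),np.sin(a)]);y=np.array([-x[1],x[0]])
g=np.array([.5805,-.232])+x*.004
st(g[0],g[1],.10,np.radians(-99.15))
for n,c,uv in (('scene',S,(160+425/3.5,250+513/3.5)),('side',D,(255+600/4.5,190+405/4.5))):
  q=atz(c,uv,.037)[:2]-[.5805,-.232];print(n,'contact bay xy',q@x,q@y)
"
```

```text
t: 6.25
position: [0.5727, -0.2181, 0.1229]
tcp_rot: [-1.137, 1.326, -1.315]
ft_force: [0.1, 0.4, -4.9]
opening: 0.318
t 6.25 pos [ 0.5727 -0.2181  0.1229] yawx -98.65 ydir [-0.0061  0.0031 -1.    ] q6 2.81 F [ 0.1  0.4 -4.9] open 0.318
shift tool mm [12.7 22.8 14. ] frac [0.0423 0.0759 0.0466]
turn deg [ 0.37  0.5  -0.12] frac [ 0.001   0.0014 -0.0003]
scene contact bay xy 0.07155670527228421 0.0001685421677435425
side contact bay xy 0.07130700925801516 -0.0010900643834608882
```

```bash

python3 -m jog '[{"jaw":1,"tx":0.02,"ty":0,"tz":0.022,"rx":0.001,"ry":0.0014,"rz":0},{"jaw":1,"tx":0.02,"ty":0,"tz":0.022,"rx":0,"ry":0,"rz":0},{"jaw":1,"tx":0,"ty":0.03,"tz":0,"rx":0,"ry":0,"rz":0},{"jaw":1,"tx":0,"ty":0.03,"tz":0,"rx":0,"ry":0,"rz":0},{"jaw":1,"tx":0,"ty":0.016,"tz":0,"rx":0,"ry":0,"rz":0},{"jaw":1,"tx":0,"ty":0,"tz":0,"rx":0,"ry":0,"rz":0},{"jaw":1,"tx":0,"ty":0,"tz":0,"rx":0,"ry":0,"rz":0},{"jaw":1,"tx":0,"ty":0,"tz":0,"rx":0,"ry":0,"rz":0}]'
python3 -c "
from m import *
from st import *
a=np.radians(-9.15);x=np.array([np.cos(a),np.sin(a)]);y=np.array([-x[1],x[0]])
g=np.array([.5805,-.232])+x*.004
st(g[0],g[1],.06,np.radians(-99.15))
cv2.imwrite('pics/w3.png',cams.snapshot('wrist')[:,:,::-1])
cv2.imwrite('pics/s3.png',cv2.resize(cams.snapshot('scene')[220:420,140:380],None,fx=3,fy=3,interpolation=cv2.INTER_CUBIC)[:,:,::-1])
cv2.imwrite('pics/d3.png',cv2.resize(cams.snapshot('side')[180:340,240:430],None,fx=3.7,fy=3.7,interpolation=cv2.INTER_CUBIC)[:,:,::-1])
"
```

```text
t: 7.25
position: [0.5831, -0.2318, 0.0963]
tcp_rot: [-1.129, 1.33, -1.321]
ft_force: [1.0, -0.7, -4.4]
opening: 0.318
t 7.25 pos [ 0.5831 -0.2318  0.0963] yawx -99.13 ydir [-0.0029  0.0043 -1.    ] q6 2.8 F [ 1.  -0.7 -4.4] open 0.318
shift tool mm [ 0.7 36.3  1.6] frac [0.0023 0.121  0.0053]
turn deg [ 0.2   0.02 -0.22] frac [ 0.0006  0.0001 -0.0006]
```

View pics/w3.png

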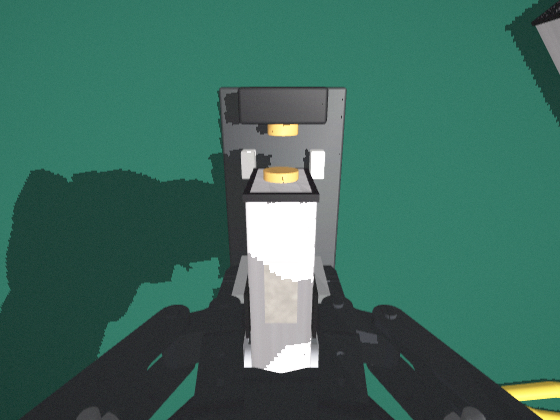

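View pics/s3.png

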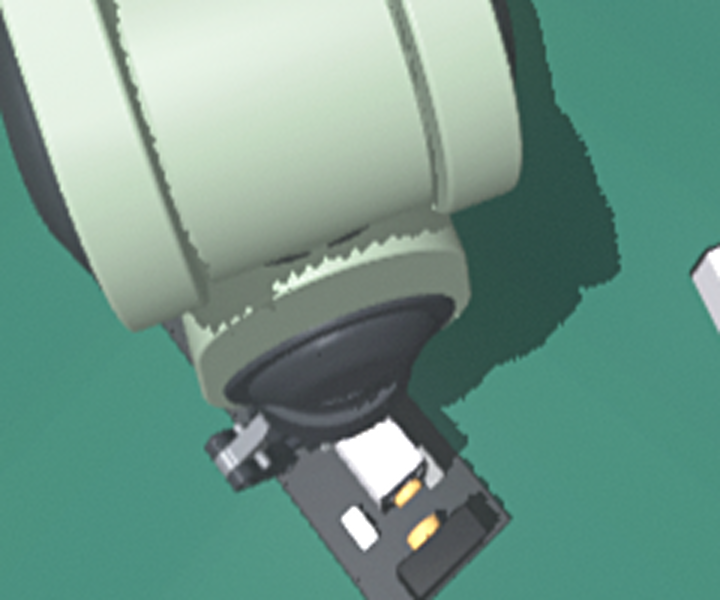

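View pics/d3.png

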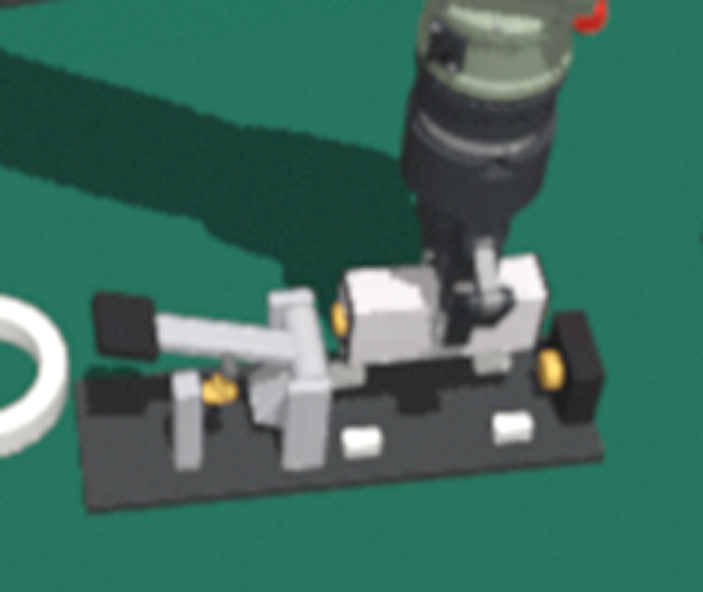

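```bash
python3 -c "
from m import *
from st import *
s=robot.sense();M=R.from_rotvec(s['tcp_rot']).as_matrix();p=s['position']
for n,uv,z in (('gL',(248,155),.024),('gR',(317,155),.024),('contact tip',(283,136),.037),('blockL',(240,123.5),.062),('blockR',(326,123.5),.062)):
  print(n,(M.T@(atz(W,uv,z)-p)*1000).round(1))
w=cv2.imread('pics/w3.png');cv2.imwrite('pics/c5.png',cv2.resize(w[80:210,210:360],None,fx=5,fy=4.6,interpolation=cv2.INTER_CUBIC))"
```

```text
gL [-23.7  72.2  49.4]
gR [25.4 72.1 49.5]
contact tip [ 1.1 59.1 64. ]
blockL [-23.4  34.2  73.4]
blockR [25.2 34.  73.4]
```

View pics/c5.png

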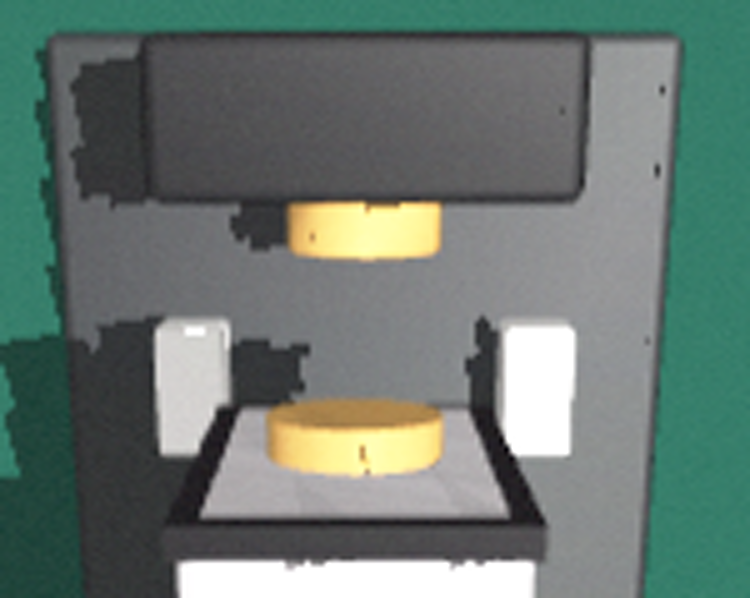

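```bash

python3 -m jog '[{"jaw":1,"tx":0.003,"ty":0.03,"tz":0,"rx":0.0006,"ry":0,"rz":-0.0006},{"jaw":1,"tx":0,"ty":0.06,"tz":0,"rx":0,"ry":0,"rz":0},{"jaw":1,"tx":0,"ty":0.06,"tz":0,"rx":0,"ry":0,"rz":0},{"jaw":1,"tx":0,"ty":0.03,"tz":0,"rx":0,"ry":0,"rz":0},{"jaw":1,"tx":0,"ty":0,"tz":0,"rx":0,"ry":0,"rz":0},{"jaw":1,"tx":0,"ty":0,"tz":0,"rx":0,"ry":0,"rz":0},{"jaw":1,"tx":0,"ty":0,"tz":0,"rx":0,"ry":0,"rz":0},{"jaw":1,"tx":0,"ty":0,"tz":0,"rx":0,"ry":0,"rz":0}]'
python3 -c "
from st import *
st(.583,-.2327,.029,np.radians(-99.15))
from cell import cams
cv2.imwrite('pics/w4.png',cams.snapshot('wrist')[:,:,::-1])"
```

```text
t: 8.4
position: [0.5841, -0.234, 0.0413]
tcp_rot: [-1.128, 1.322, -1.329]
ft_force: [-0.3, -0.1, -4.2]
opening: 0.318
t 8.4 pos [ 0.5841 -0.234   0.0413] yawx -99.16 ydir [ 0.0036 -0.0024 -1.    ] q6 2.8 F [-0.3 -0.1 -4.2] open 0.318
shift tool mm [-1.1 12.3 -1.3] frac [-0.0037  0.041  -0.0043]
turn deg [-0.23 -0.01  0.11] frac [-0.0006 -0.      0.0003]
```

View pics/w4.png

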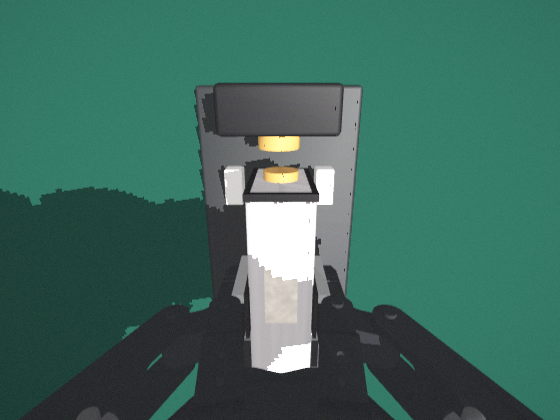

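The cell (columns 246–318) sits between the guides at 234 and 325. It's about 1 mm off to the right, so I correct that and lower.

```bash

python3 -m jog '[{"jaw":1,"tx":-0.0035,"ty":0.01,"tz":-0.003,"rx":-0.0006,"ry":0,"rz":0.0003},{"jaw":1,"tx":0,"ty":0.012,"tz":0,"rx":0,"ry":0,"rz":0},{"jaw":1,"tx":0,"ty":0.012,"tz":0,"rx":0,"ry":0,"rz":0},{"jaw":1,"tx":0,"ty":0.008,"tz":0,"rx":0,"ry":0,"rz":0},{"jaw":1,"tx":0,"ty":0,"tz":0,"rx":0,"ry":0,"rz":0},{"jaw":1,"tx":0,"ty":0,"tz":0,"rx":0,"ry":0,"rz":0},{"jaw":1,"tx":0,"ty":0,"tz":0,"rx":0,"ry":0,"rz":0},{"jaw":1,"tx":0,"ty":0,"tz":0,"rx":0,"ry":0,"rz":0}]'
python3 -c "
from st import *
st(.583,-.2327,.029,np.radians(-99.15))"
```

```text
t: 9.45
position: [0.5836, -0.2329, 0.0292]
tcp_rot: [-1.129, 1.325, -1.327]
ft_force: [-0.7, 0.5, -1.8]
opening: 0.318
t 9.45 pos [ 0.5836 -0.2329  0.0292] yawx -99.16 ydir [ 1.e-03 -4.e-04 -1.e+00] q6 2.8 F [-0.7  0.5 -1.8] open 0.318
shift tool mm [-0.1  0.2 -0.6] frac [-0.0003  0.0008 -0.0021]
turn deg [-0.06 -0.01  0.01] frac [-0.0002 -0.      0.    ]
```

```bash

python3 -m jog '[{"jaw":1,"tx":0,"ty":0.003,"tz":0,"rx":0,"ry":0,"rz":0},{"jaw":1,"tx":0,"ty":0,"tz":0,"rx":0,"ry":0,"rz":0},{"jaw":0,"tx":0,"ty":0,"tz":0,"rx":0,"ry":0,"rz":0},{"jaw":-1,"tx":0,"ty":0,"tz":0,"rx":0,"ry":0,"rz":0},{"jaw":-1,"tx":0,"ty":0,"tz":0,"rx":0,"ry":0,"rz":0},{"jaw":-1,"tx":0,"ty":0,"tz":0,"rx":0,"ry":0,"rz":0},{"jaw":-1,"tx":0,"ty":0,"tz":0,"rx":0,"ry":0,"rz":0},{"jaw":-1,"tx":0,"ty":0,"tz":0,"rx":0,"ry":0,"rz":0}]'
python3 -m jog '[{"jaw":-1,"tx":0,"ty":-0.05,"tz":0,"rx":0,"ry":0,"rz":0},{"jaw":-1,"tx":0,"ty":-0.1,"tz":0,"rx":0,"ry":0,"rz":0},{"jaw":-1,"tx":0,"ty":-0.15,"tz":0,"rx":0,"ry":0,"rz":0},{"jaw":-1,"tx":0,"ty":-0.15,"tz":0,"rx":0,"ry":0,"rz":0},{"jaw":-1,"tx":0,"ty":-0.1,"tz":0,"rx":0,"ry":0,"rz":0},{"jaw":-1,"tx":0,"ty":0,"tz":0,"rx":0,"ry":0,"rz":0},{"jaw":1,"tx":0,"ty":0,"tz":0,"rx":0,"ry":0,"rz":0},{"jaw":1,"tx":0,"ty":0,"tz":0,"rx":0,"ry":0,"rz":0}]'
python3 -c "
from st import *
st(.405,-.204,.2,np.radians(-99.15))
from cell import cams
cv2.imwrite('pics/w5.png',cams.snapshot('wrist')[:,:,::-1])
cv2.imwrite('pics/d5.png',cv2.resize(cams.snapshot('side')[180:340,240:430],None,fx=3.7,fy=3.7,interpolation=cv2.INTER_CUBIC)[:,:,::-1])"
```

```text
t: 10.45
position: [0.5852, -0.2337, 0.0299]
tcp_rot: [-1.128, 1.322, -1.329]
ft_force: [-0.2, -0.3, 0.2]
opening: 1.004
t: 11.45
position: [0.5839, -0.2331, 0.2042]
tcp_rot: [-1.127, 1.321, -1.33]
ft_force: [-0.3, 0.4, 0.3]
opening: 0.603
t 11.45 pos [ 0.5839 -0.2331  0.2042] yawx -99.16 ydir [ 0.0053 -0.0029 -1.    ] q6 2.8 F [-0.3  0.4  0.3] open 0.603
shift tool mm [  -0.2    3.1 -181.3] frac [-0.0008  0.0104 -0.6044]
turn deg [-0.32 -0.01  0.12] frac [-0.0009 -0.      0.0003]
```

View pics/w5.png

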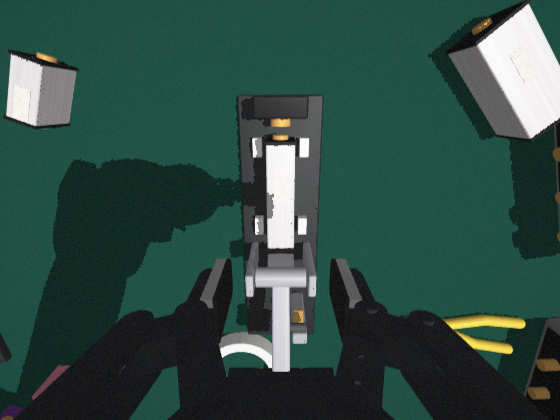

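View pics/d5.png

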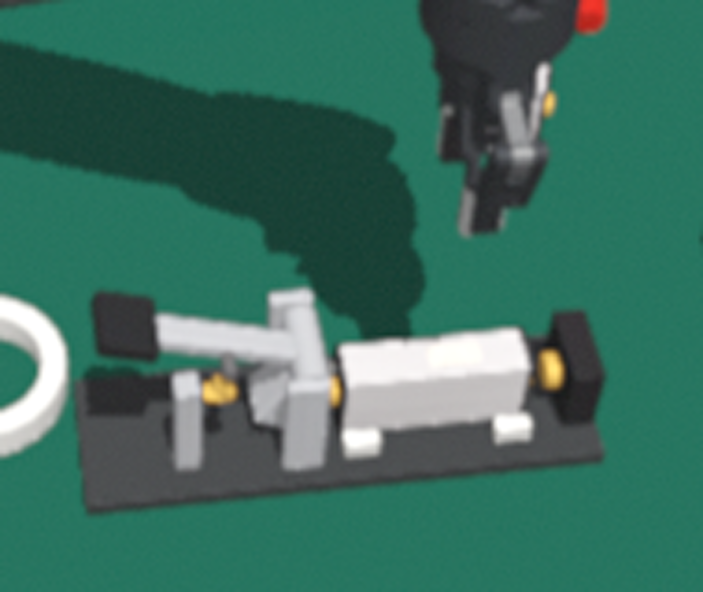

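The cell lies on the bay floor between the guides (wrist columns 266–296), clear of both the contact and the lever foot. Moving over the pad with the jaws shut.

```bash

python3 -m jog '[{"jaw":1,"tx":0,"ty":0,"tz":-0.05,"rx":-0.0009,"ry":0,"rz":0.0003},{"jaw":1,"tx":0,"ty":0,"tz":-0.1,"rx":0,"ry":0,"rz":0},{"jaw":1,"tx":0,"ty":0,"tz":-0.13,"rx":0,"ry":0,"rz":0},{"jaw":1,"tx":0,"ty":0,"tz":-0.14,"rx":0,"ry":0,"rz":0},{"jaw":1,"tx":0,"ty":0,"tz":-0.12,"rx":0,"ry":0,"rz":0},{"jaw":1,"tx":0,"ty":0,"tz":-0.07,"rx":0,"ry":0,"rz":0},{"jaw":1,"tx":0,"ty":0,"tz":0,"rx":0,"ry":0,"rz":0},{"jaw":1,"tx":0,"ty":0,"tz":0,"rx":0,"ry":0,"rz":0}]'
python3 -c "
from st import *
st(.3993,-.2035,.15,np.radians(-99.15))
from cell import cams
cv2.imwrite('pics/w6.png',cams.snapshot('wrist')[:,:,::-1])
cv2.imwrite('pics/d6.png',cv2.resize(cams.snapshot('side')[180:340,210:400],None,fx=3.7,fy=3.7,interpolation=cv2.INTER_CUBIC)[:,:,::-1])"
```

```text
t: 12.55
position: [0.3954, -0.201, 0.1973]
tcp_rot: [-1.133, 1.337, -1.316]
ft_force: [0.6, -0.2, -0.5]
opening: 0.0
t 12.55 pos [ 0.3954 -0.201   0.1973] yawx -99.16 ydir [-0.0104  0.0066 -0.9999] q6 2.66 F [ 0.6 -0.2 -0.5] open 0.0
shift tool mm [ 2.1 47.3  4.8] frac [0.0069 0.1576 0.0161]
turn deg [ 0.65 -0.   -0.28] frac [ 0.0018 -0.     -0.0008]
```

View pics/w6.png

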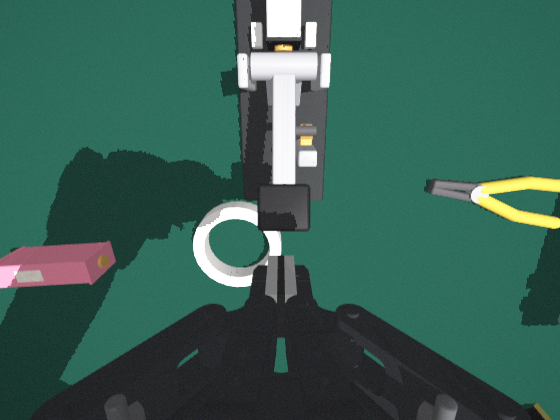

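View pics/d6.png

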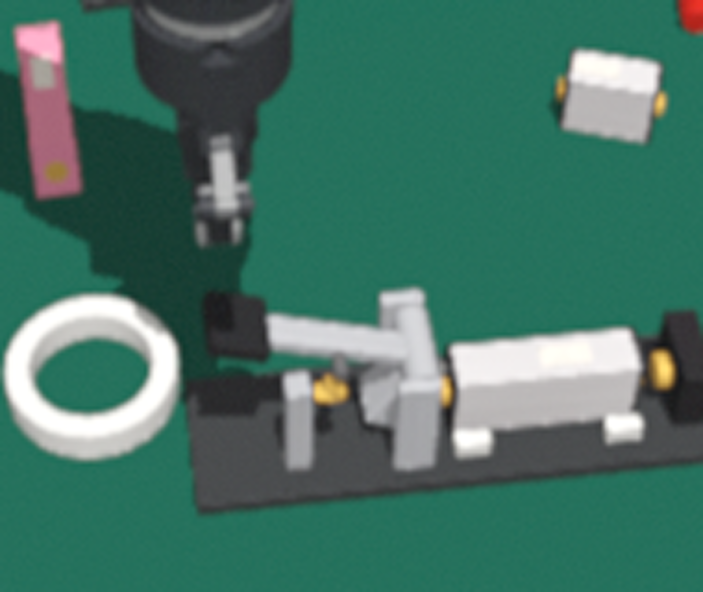

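```bash
python3 -c "
from m import *
from st import *
s=robot.sense();M=R.from_rotvec(s['tcp_rot']).as_matrix();p=s['position']
for uv,z in (((284.5,207),.125),((284.5,230),.131),((284.5,186),.119)):
  q=atz(W,uv,z);print(q,(M.T@(q-p)*1000).round(1))"
```

```text
[ 0.40456746 -0.20451972  0.125     ] [ 2.4 72.2 10.4]
[ 0.38853362 -0.20198075  0.131     ] [ 2.4 66.4 -5.9]
[ 0.41907942 -0.20682126  0.119     ] [ 2.4 78.  25.1]
```

```bash

python3 -m jog '[{"jaw":1,"tx":0.007,"ty":0,"tz":0.016,"rx":0.0018,"ry":0,"rz":-0.0008},{"jaw":1,"tx":0,"ty":0.05,"tz":0,"rx":0,"ry":0,"rz":0},{"jaw":1,"tx":0,"ty":0.07,"tz":0,"rx":0,"ry":0,"rz":0},{"jaw":1,"tx":0,"ty":0.05,"tz":0,"rx":0,"ry":0,"rz":0},{"jaw":1,"tx":0,"ty":0.02,"tz":0,"rx":0,"ry":0,"rz":0},{"jaw":1,"tx":0,"ty":0,"tz":0,"rx":0,"ry":0,"rz":0},{"jaw":1,"tx":0,"ty":0,"tz":0,"rx":0,"ry":0,"rz":0},{"jaw":1,"tx":0,"ty":0,"tz":0,"rx":0,"ry":0,"rz":0}]'
python3 -c "
from st import *
st(.3993,-.2035,.06,np.radians(-99.15))"
```

```text
t: 13.65
position: [0.4059, -0.2063, 0.1396]
tcp_rot: [-1.129, 1.317, -1.33]
ft_force: [0.3, 0.5, -0.4]
opening: 0.004
t 13.65 pos [ 0.4059 -0.2063  0.1396] yawx -98.99 ydir [ 0.0059 -0.004  -1.    ] q6 2.67 F [ 0.3  0.5 -0.4] open 0.004
shift tool mm [-2.  79.5 -7.4] frac [-0.0068  0.2651 -0.0248]
turn deg [-0.37  0.16  0.18] frac [-0.001   0.0004  0.0005]
```

```bash

python3 -m jog '[{"jaw":1,"tx":-0.007,"ty":0,"tz":-0.025,"rx":-0.001,"ry":0,"rz":0.0005},{"jaw":1,"tx":0,"ty":0.03,"tz":0,"rx":0,"ry":0,"rz":0},{"jaw":1,"tx":0,"ty":0.03,"tz":0,"rx":0,"ry":0,"rz":0},{"jaw":1,"tx":0,"ty":0.035,"tz":0,"rx":0,"ry":0,"rz":0},{"jaw":1,"tx":0,"ty":0.035,"tz":0,"rx":0,"ry":0,"rz":0},{"jaw":1,"tx":0,"ty":0.035,"tz":0,"rx":0,"ry":0,"rz":0},{"jaw":1,"tx":0,"ty":0.035,"tz":0,"rx":0,"ry":0,"rz":0},{"jaw":1,"tx":0,"ty":0.03,"tz":0,"rx":0,"ry":0,"rz":0}]'
python3 -c "
from st import *
st(.3985,-.2035,.056,np.radians(-99.15))"
```

```text
t: 14.65
position: [0.3962, -0.2033, 0.0681]
tcp_rot: [-1.135, 1.326, -1.325]
ft_force: [1.3, 0.6, 5.5]
opening: -0.003
t 14.65 pos [ 0.3962 -0.2033  0.0681] yawx -99.03 ydir [-0.0033 -0.0021 -1.    ] q6 2.66 F [1.3 0.6 5.5] open -0.003
shift tool mm [-0.2 12.1  2.3] frac [-0.0006  0.0402  0.0078]
turn deg [0.17 0.12 0.15] frac [0.0005 0.0003 0.0004]
```

Pressing at 5.5 N. About 12 mm remain to the end stop.

```bash

python3 -m jog '[{"jaw":1,"tx":0,"ty":0.015,"tz":0.005,"rx":0,"ry":0,"rz":0},{"jaw":1,"tx":0,"ty":0.015,"tz":0,"rx":0,"ry":0,"rz":0},{"jaw":1,"tx":0,"ty":0.015,"tz":0,"rx":0,"ry":0,"rz":0},{"jaw":1,"tx":0,"ty":0.015,"tz":0,"rx":0,"ry":0,"rz":0},{"jaw":1,"tx":0,"ty":0.01,"tz":0,"rx":0,"ry":0,"rz":0},{"jaw":1,"tx":0,"ty":0.01,"tz":0,"rx":0,"ry":0,"rz":0},{"jaw":1,"tx":0,"ty":0.01,"tz":0,"rx":0,"ry":0,"rz":0},{"jaw":1,"tx":0,"ty":0.01,"tz":0,"rx":0,"ry":0,"rz":0}]'
python3 -c "
from st import *
st(.3985,-.2035,.056,np.radians(-99.15))
from cell import cams
cv2.imwrite('pics/d7.png',cv2.resize(cams.snapshot('side')[180:340,210:400],None,fx=3.7,fy=3.7,interpolation=cv2.INTER_CUBIC)[:,:,::-1])"
```

```text
t: 15.65
position: [0.3984, -0.2039, 0.0561]
tcp_rot: [-1.136, 1.316, -1.331]
ft_force: [-12.1, 7.9, 48.0]
opening: -0.002
t 15.65 pos [ 0.3984 -0.2039  0.0561] yawx -98.89 ydir [ 0.0024 -0.0087 -1.    ] q6 2.66 F [-12.1   7.9  48. ] open -0.002
shift tool mm [-0.4  0.1  0.1] frac [-0.0013  0.0002  0.0002]
turn deg [-0.22  0.26  0.47] frac [-0.0006  0.0007  0.0013]
```

View pics/d7.png

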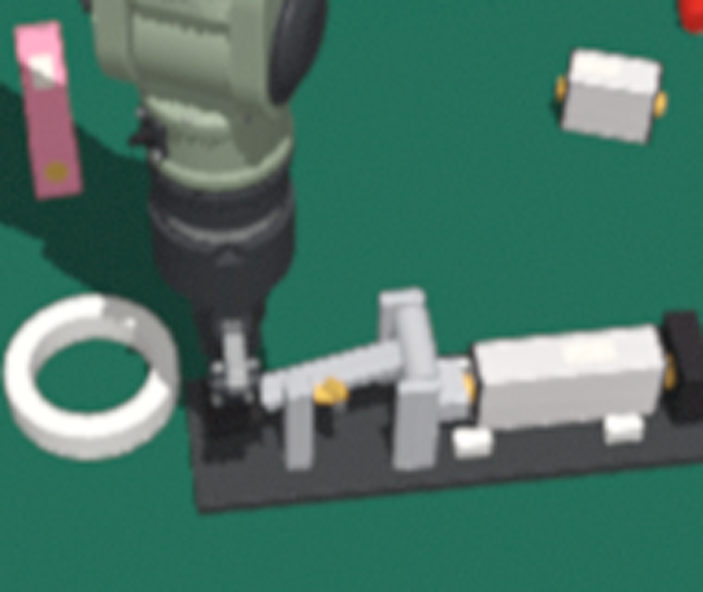

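The lever is at its end stop (48 N at the fingertips) and the cell has been pushed onto the contact. Backing off slowly, then lifting.

```bash

python3 -m jog '[{"jaw":1,"tx":0,"ty":-0.01,"tz":0,"rx":0,"ry":0,"rz":0},{"jaw":1,"tx":0,"ty":-0.02,"tz":0,"rx":0,"ry":0,"rz":0},{"jaw":1,"tx":0,"ty":-0.03,"tz":0,"rx":0,"ry":0,"rz":0},{"jaw":1,"tx":0,"ty":-0.1,"tz":0,"rx":0,"ry":0,"rz":0},{"jaw":1,"tx":0,"ty":-0.15,"tz":0,"rx":0,"ry":0,"rz":0},{"jaw":1,"tx":0,"ty":-0.15,"tz":0,"rx":0,"ry":0,"rz":0},{"jaw":1,"tx":0,"ty":0,"tz":0,"rx":0,"ry":0,"rz":0},{"jaw":1,"tx":0,"ty":0,"tz":0,"rx":0,"ry":0,"rz":0}]'
python3 -c "
from st import *
st()
from cell import cams
cv2.imwrite('pics/w8.png',cams.snapshot('wrist')[:,:,::-1])
cv2.imwrite('pics/d8.png',cv2.resize(cams.snapshot('side')[180:340,210:400],None,fx=3.7,fy=3.7,interpolation=cv2.INTER_CUBIC)[:,:,::-1])"
```

```text
t: 16.7
position: [0.3969, -0.2013, 0.196]
tcp_rot: [-1.137, 1.32, -1.327]
ft_force: [-0.1, -0.4, 0.7]
opening: -0.002
t 16.7 pos [ 0.3969 -0.2013  0.196 ] yawx -98.88 ydir [-8.0e-04 -5.9e-03 -1.0e+00] q6 2.66 F [-0.1 -0.4  0.7] open -0.002
```

View pics/d8.png

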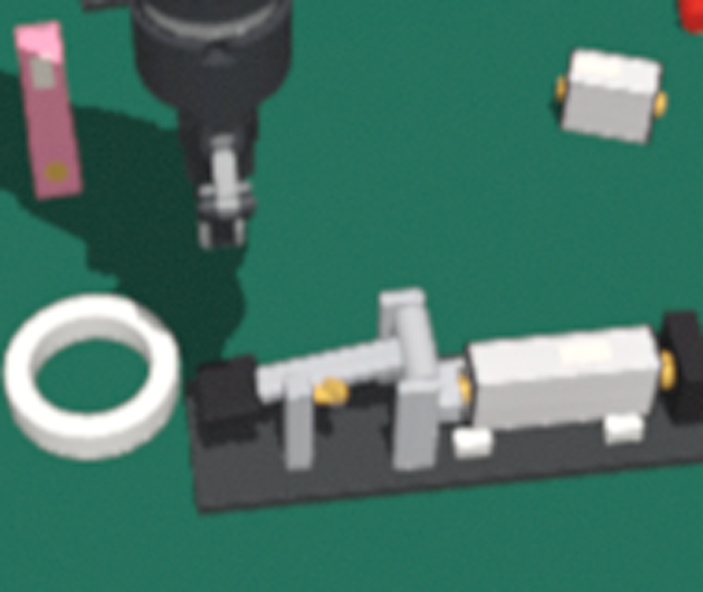

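View pics/w8.png

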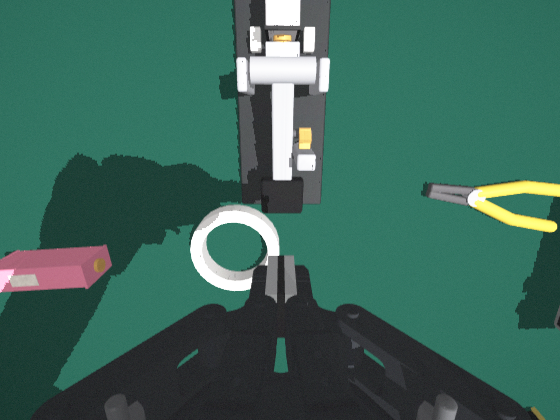

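The lever stays down: the pad is at (225,395) in the side crop, under its catch. The cell is clamped between the foot and the contact, and the robot is clear.

```bash
python3 -c "
from cell import robot
print(robot.close_job())"
```

```text
the job is handed in; nothing more can be done
None
```

The 120 mm × 28 mm cell is in the open tester's bay, lying on its long narrow side. The lever is latched down with the cell clamped, and I handed the job in at about 17 s.

- **Placing:** I lowered the cell until the wrist force showed the floor taking its weight, then let go. The pictures showed it between the guides, clear of the contact and the lever foot.
- **Latching:** I pressed the pad to its end stop, with a final reading of 48 N at the fingertips. That is more than the 10 N or so the catch needs, but well under the 120 N wrist limit. The fingertips, not the arm or gripper body, did the pressing.
- **Last checks:** With the arm lifted clear and about zero force on the tool, the side and wrist pictures show the lever still down. The cell is held between the foot and the contact. I judged the latch from the pictures only, as there was no lever angle reading.

My one disagreeing measurement was the end block face, which came out at about x = +76 mm instead of the +68 mm given. The tip of the sprung contact came out at about +66 mm, so I centred the cell using that.

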